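# Turn a back-to-front module round in its dock behind a tube rack

## Task

The plug-in module in the low dock on the bench has been pushed in back to front, with its narrow nose sticking out, and a tube rack stands in the way. First lift the rack, kept upright, onto its empty shallow tray so that it stands flat inside the rim; then draw the module right out, turn it end for end and slide it fully home in the dock, nose first. Leave the rack on its tray and let go of everything; do not disturb the beaker, the measuring cylinder and the wash bottle.

Things in the scene. Friction and masses are not known exactly. Their poses are not given: they have to be found in the camera images.
- rack: tube rack full of capped tubes, loose, 56 (x) x 200 (y) x 60 mm, 0.12 kg, both ends alike. Open frame: floor plate, end plates, top plate at 45 to 48 mm height, tubes up to 60 mm. Origin: centre of its underside. At the start it stands across the dock's front, 118 to 145 mm before the mouth. Can be gripped across its 56 mm width at mid-length by the top plate, pads about 40 mm high
- tray: shallow steel drip tray, fixed, 92 (x) x 236 (y) x 9 mm: floor 3 mm thick, rim 4 mm wide and 9 mm high, 84 x 228 mm inside. Origin: centre of its underside. Stands left or right of the dock; the rack goes in either way round, its y along the tray's y
- dock: low grey dock housing, fixed, 105 mm deep, 92 wide (116 over its low flanges), 54 high. Origin: on the bench, middle of the bay's mouth; x points in, y left. The bay has no floor (the module slides on the bench) and no latch; it is 52 mm wide, 39 high from x = 0 to 78 mm, then narrows to 39 mm, where only the module's nose fits, up to the back stop at x = 95 mm
- module: plug-in module, loose, 0.18 kg, aluminium bar 140 mm long: body 44 wide, 34 high from x = -70 (black ribbed handle end) to +50; black nose 30 wide, 20 high from x = 50 to 70. Origin: centre of its underside; x points to the nose. Starts back to front in the bay, nose and about 40 mm of body standing out. Home, nose first: origin at the dock's x = 25 mm, 45 mm of the handle end stand out
- module_nose (a point): centre of the module's nose tip face, at (70, 0, 17) mm in the module's frame; axes as the module's
- module_handle (a point): centre of the module's handle end face, at (-70, 0, 17) mm in the module's frame; axes as the module's
- beaker: glass beaker, loose bystander, 52 mm across, up to 70 mm high, standing behind the right-hand one of dock and tray, a few cm from it. Origin: centre of its underside
- cylinder: glass measuring cylinder, loose bystander, 48 mm across its foot, 152 mm high, standing near the bench's front edge on the right. Origin: centre of its underside
- wash_bottle: white wash bottle, loose bystander, 65 mm across, 189 mm high with its bent spout, standing on the left of the work. Origin: on its underside, within 25 mm of its axis

How it is judged:
On the way, in this order (a step that is already met when the one before it is completed fails the run):
1. the rack stands flat inside the tray's rim, let go (x of rack in the frame of tray between -0.018 and 0.018 m and y of rack in the frame of tray between -0.018 and 0.018 m and height (world z) of rack below 0.009 m and angle between rack's own z axis and vertical below 0.08 rad and linear speed of rack below 0.03 m/s and contact force between the fingers and rack below 0.3 N), for 0.2 s.
2. the module is drawn right out of the dock (x of module in the frame of dock below -0.075 m), for 0.1 s.
At the end, for the whole second after the job is handed in: The rack stands flat, upright and released inside the tray's rim, within 18 mm of the tray's centre both ways. The module lies flat in the dock, nose first: nose tip within 8 mm of the back stop and 9 mm of the middle line, in line within 0.1 rad. All at rest (all of step 1 and x of module_nose in the frame of dock above 0.087 m and y of module_nose in the frame of dock between -0.009 and 0.009 m and x of module_handle in the frame of dock below -0.03 m and angle between the x axis of module and the x axis of dock, either way round below 0.1 rad and angle between module's own z axis and vertical below 0.1 rad and height (world z) of module below 0.01 m and linear speed of module below 0.02 m/s); the robot touches nothing.
It fails at once if the tube rack is tipped over (more than 40 degrees) (angle between rack's own z axis and vertical above 0.7 rad).
It fails at once if the beaker is pushed more than 25 mm or tipped (distance of beaker from where it was at the start of the episode above 0.025 m or angle between beaker's own z axis and vertical above 0.35 rad).
It fails at once if the measuring cylinder is pushed more than 25 mm or tipped (distance of cylinder from where it was at the start of the episode above 0.025 m or angle between cylinder's own z axis and vertical above 0.35 rad).
It fails at once if the wash bottle is pushed more than 25 mm or tipped (distance of wash_bottle from where it was at the start of the episode above 0.025 m or angle between wash_bottle's own z axis and vertical above 0.35 rad).
It also fails if it takes over 69 s, if anything falls off the work surface, if the arm or the gripper's body presses on something with over 40 N, if the wrist force passes 120 N, or if a joint passes its speed limit or range.

## Robot

A 6-joint arm with a two-finger parallel gripper is mounted at the origin on a cart in front of the work surface, level with it; the furniture and walls round the work are solid. World frame = base frame: x ahead of the robot, y to its left, z up, the work surface at z = 0. Lengths are in m, angles in rad, forces in N, time in s.
With the tool pointing down it reaches from about 0.3 to 0.75 m from the base axis. Payload 8.5 kg.
Tool frame: the origin (TCP) lies where the fingers leave the gripper's body, on its centre line; the fingertips stand 73 mm ahead of it and the grasp point (between the pads) lies 54 mm ahead of it (bot.hold_point_z is the distance from the TCP to the grasp point, in m); z points along the fingers, y is the line along which they close (so a half turn about z gives the same grasp; the last joint's range is limited). The gripper opens to 85 mm and grips with 20 to 120 N. Pads are 22 mm wide; open, the fingers measure 114 mm over their backs; the gripper's body (76 mm by 85 mm) begins 54 mm behind the grasp point. The pads swing forward as they close: fully open they stand 13 mm farther back than shut.
Start: joints at [1.124, 0.381, 1.297, -0, 1.464, -0.215], TCP at [0.126, 0.535, 0.304] pointing down, gripper open.
Joint ranges: [-3.11, 3.11], [-0.89, 2.33], [0.22, 2.48], [-1.42, 4.56], [0.17, 2.85], [-2.88, 2.88]. Speed limits (rad/s): [2.39, 2.39, 3.14, 3.14, 3.14, 3.14].

## Interface

Orientations are given as a unit quaternion [w, x, y, z].
In Python, from bench import readout, viewer, order, bot gives the robot as it stands.
- The arm moves only by the shell command python3 -m creep 'ROWS' [FORCE]. ROWS is JSON, a list of rows, each a list of 5 numbers: the finger opening in cm, from 0 to 8.54, then the shift along the tool's x, y, z in cm, then the turn about the tool's z in degrees. In form: [[gripper, tx, ty, tz, twist], ...]. A call has 1 to 8 rows; each row shifts and turns the commanded pose from where the row before left it, along the tool's axes as they then stand; what a row does not reach is not made up. A row lasts 1/8 s, in which the tool goes at most 62.5 mm and 10.7 degrees, less where a joint would pass 70% of its speed; a pose out of reach is approached as far as the arm can. A call is refused whole if a number of a shift passes 6.25 or a number of a turn 10.7, either way. A call with a gripper value outside its range is refused whole. The fingers move at their own pace and stop on an object; FORCE is the grip in N (left out, the last holds). Time passes only in rows, so rows that do not move let the fingers close. It gives the time, the measured TCP pose, the force, the opening and the grip force at its end, in the units of the state.
- readout.get_state(): the state, without advancing time (a new reading comes with each control period).
- viewer.read_camera(name): name is "scene" or "side" or "wrist"; returns the picture (420x560x3 uint8, red, green, blue); there is no depth.
- viewer.camera_params(name): a dict with "vertical_fov" (degrees; the focal length in pixels is half the picture's height over the tangent of half this angle, whatever the lens; pixels are square), "cx", "cy" (the principal point, pixels), "R" (3x3) and "t" (3): a world point X has camera coordinates R X + t; the wrist camera has in their place "tool_from_camera" (4x4, takes a point from camera to tool coordinates, whose origin is the TCP and whose axes are the flange's). Camera axes: x right, y down, z forward; pixel columns grow to the right and rows downward; lengths in m; the calibration is good to about 2 mm. A picture is of the moment at which its call begins: read the wrist's pose just before it. camera_params takes no time and is no camera call.
- order.close_job(): hands the job in; it is judged then, once.
The state is a dict: "t": time; "joint_pos": joint angles; "joint_velocities": joint speeds; "tau": joint torques, N m; "tool_pos": TCP position; "tool_rot": TCP orientation; "contact_force": force on the tool from outside, world axes, zero at the start; "ft_torque": the same for the moment, N m; "opening": opening from 0.0 (shut) to 1.0 (fully open); "finger_force": force on a finger pad.
Only numpy, scipy, OpenCV 4.12 (cv2) and the standard library are available. Lean on these libraries where they do the work, as an engineer would, in place of code of your own. Each camera call takes 0.05 s, during which the arm holds its last target. There are 200 camera calls.

## Working session

There is one attempt and no reset: what is moved stays moved. The work goes in short steps, Python scripts to look and compute and a shell command to move; the robot and the scene stay as the last step left them, time stands still between calls to the robot, and variables do not carry over. Pictures are saved under pics/ and viewed, at most 10 in all, crops included, and the job is handed in when it is done.

```bash
mkdir -p pics; ls
cat > h.py <<'E'
import numpy as np,cv2
from bench import readout,viewer,order,bot
def snap(n,f):
    im=viewer.read_camera(n); cv2.imwrite('pics/'+f,im[:,:,::-1]); return im
def ray(n,u,v):
    p=viewer.camera_params(n); f=210/np.tan(np.radians(p['vertical_fov'])/2)
    d=np.array([(u-p['cx'])/f,(v-p['cy'])/f,1]);R=np.array(p['R']);t=np.array(p['t'])
    return -R.T@t, R.T@d
def at(n,u,v,z):
    o,d=ray(n,u,v); return (o+d*(z-o[2])/d[2]).round(4)
def proj(n,X):
    p=viewer.camera_params(n); f=210/np.tan(np.radians(p['vertical_fov'])/2)
    c=np.array(p['R'])@np.array(X)+np.array(p['t']); return (c[:2]/c[2]*f+[p['cx'],p['cy']]).round(1)
E
python3 - <<'E'
from h import *
for n in('scene','side'):
    snap(n,n+'0.png'); p=viewer.camera_params(n); print(n,p)
print(viewer.camera_params('wrist'));print(readout.get_state())
E
```

```text
pics
scene {'vertical_fov': 50.58855833692354, 'cx': 275.2813771708693, 'cy': 208.93559903555584, 'R': array([[ 0.7539817 , -0.65666511,  0.01739348],
       [-0.5033797 , -0.59458627, -0.62695777],
       [ 0.42204322,  0.46395916, -0.77885905]]), 't': array([-0.26384374,  0.46939921,  0.72411795])}
side {'vertical_fov': 54.81884792571551, 'cx': 271.1174218728297, 'cy': 219.54562443479858, 'R': array([[ 0.86526821, -0.50107693,  0.01525919],
       [-0.26558942, -0.48401533, -0.8337814 ],
       [ 0.4251743 ,  0.71739186, -0.55188381]]), 't': array([-0.36646381,  0.33038992,  0.54005061])}
{'vertical_fov': 66.5621704978711, 'cx': 280.2957031852362, 'cy': 212.09930373014558, 'tool_from_camera': array([[ 7.68681544e-04, -9.48942153e-01, -3.15449202e-01,
         8.04689495e-02],
       [ 9.99999604e-01,  5.88013481e-04,  6.67906145e-04,
         1.26695617e-05],
       [-4.48315912e-04, -3.15449591e-01,  9.48942229e-01,
        -6.99767442e-02],
       [ 0.00000000e+00,  0.00000000e+00,  0.00000000e+00,
         1.00000000e+00]])}
{'t': 0.1, 'joint_pos': array([ 1.12365629e+00,  3.81107618e-01,  1.29815291e+00,  2.32483197e-05,
        1.46359511e+00, -2.15311692e-01]), 'joint_velocities': array([ 7.61466596e-04, -2.38754458e-03, -3.52673944e-03,  1.08848373e-03,
       -9.25099912e-05, -1.47133477e-03]), 'tau': array([ 3.91480891e-03, -4.49217904e+01, -2.31658888e+01, -1.94763697e-04,
        3.64565181e-03,  3.48518108e-05]), 'tool_pos': array([0.1262962 , 0.53512978, 0.30339555]), 'tool_rot': array([-2.16292170e-04,  1.15655993e-01,  9.93289128e-01, -5.93411289e-04]), 'contact_force': array([ 0.04767794, -0.40155695,  0.56440484]), 'ft_torque': array([ 0.0402019 , -0.00484578,  0.0257363 ]), 'finger_force': 0.0, 'opening': 1.001380161179847}
```

View pics/scene0.png

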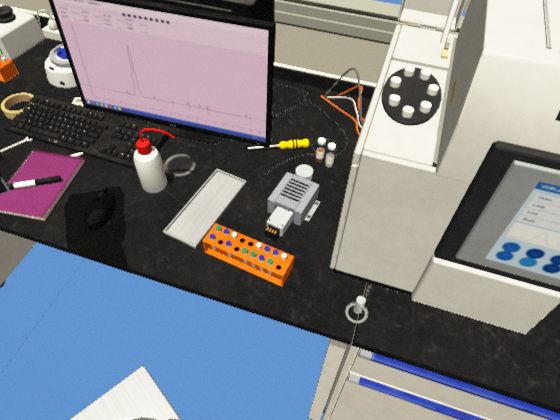

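View pics/side0.png

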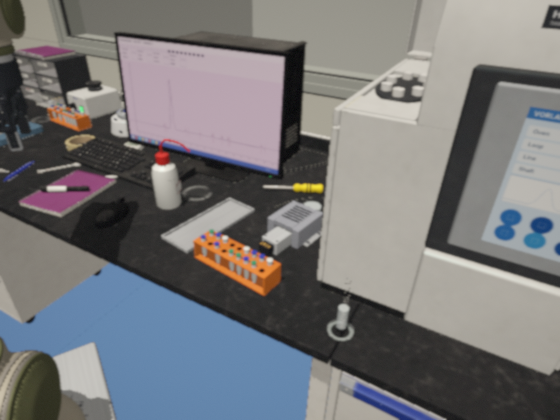

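Run:
```python
import cv2
im=cv2.imread('pics/scene0.png')[145:295,150:350]
cv2.imwrite('pics/c0.png',cv2.resize(im,(800,600),interpolation=cv2.INTER_CUBIC))
from h import *
for p in [(287,192),(203,207),(290,205),(304,172),(356,313),(153,188)]: print(p,at('scene',*p,0))
```

```text
(287, 192) [0.6569 0.3066 0.    ]
(203, 207) [0.4637 0.405  0.    ]
(290, 205) [0.6337 0.2696 0.    ]
(304, 172) [0.7392 0.3299 0.    ]
(356, 313) [ 0.5422 -0.038   0.    ]
(153, 188) [0.4023 0.5396 0.    ]
```

View pics/c0.png

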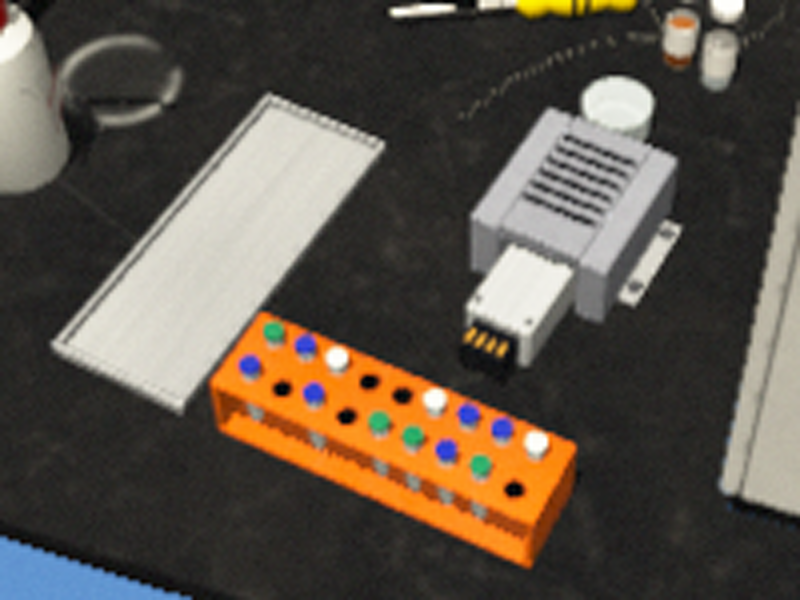

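Run:
```python
from h import *
def g(pts,z):
    P=np.array([at('scene',150+u/4-.4,145+v/4-.4,z)[:2] for u,v in pts])
    print(P.tolist(),'c',P.mean(0).round(4),'len',np.linalg.norm(np.roll(P,-1,0)-P,axis=1).round(4),'ang',[round(np.degrees(np.arctan2(*(b-a)[::-1])),1) for a,b in zip(P,np.roll(P,-1,0))])
g([(53,346),(182,410),(384,145),(270,96)],.009)
g([(212,385),(530,526),(577,445),(264,313)],.048)
g([(474,215),(603,268),(677,158),(550,110)],.054)
g([(467,303),(527,325),(577,262),(513,243)],.034)
```

```text
[[0.3457, 0.3993], [0.3776, 0.3127], [0.5949, 0.3989], [0.5647, 0.4819]] c [0.4707 0.3982] len [0.0923 0.2338 0.0883 0.2341] ang [np.float64(-69.8), np.float64(21.6), np.float64(110.0), np.float64(-159.3)]
[[0.3884, 0.291], [0.4632, 0.1095], [0.516, 0.1306], [0.44, 0.3128]] c [0.4519 0.211 ] len [0.1963 0.0569 0.1974 0.056 ] ang [np.float64(-67.6), np.float64(21.8), np.float64(112.6), np.float64(-157.1)]
[[0.5761, 0.2872], [0.6073, 0.208], [0.7009, 0.2416], [0.6683, 0.3219]] c [0.6381 0.2647] len [0.0851 0.0994 0.0867 0.0985] ang [np.float64(-68.5), np.float64(19.7), np.float64(112.1), np.float64(-159.4)]
[[0.5402, 0.2513], [0.5564, 0.2165], [0.6103, 0.2322], [0.5908, 0.268]] c [0.5744 0.242 ] len [0.0384 0.0561 0.0408 0.0533] ang [np.float64(-65.0), np.float64(16.2), np.float64(118.6), np.float64(-161.7)]
```

```bash
cat >> h.py <<'E'
from scipy.spatial.transform import Rotation as Ro
def pose():
    s=readout.get_state(); w,x,y,z=s['tool_rot']; return np.array(s['tool_pos']),Ro.from_quat([x,y,z,w]).as_matrix(),s
def go(x,y,z,phi=None):
    p,R,s=pose(); d=R.T@(np.array([x,y,z])-p)*100; a=np.degrees(np.arctan2(R[1,1],R[0,1]))
    print('t',round(s['t'],2),'p',p.round(4),'phi',a.round(2),'tilt',R[2].round(3),'shift cm',d.round(2),'twist',None if phi is None else round(a-phi,2),'op',round(s['opening']*8.54,2),'F',np.round(s['contact_force'],1),'ff',s['finger_force'])
def wat(u,v,z):
    p=viewer.camera_params('wrist'); f=210/np.tan(np.radians(p['vertical_fov'])/2); T=np.array(p['tool_from_camera'])
    P,R,_=pose(); o=P+R@T[:3,3]; d=R@(T[:3,:3]@np.array([(u-p['cx'])/f,(v-p['cy'])/f,1])); return (o+d*(z-o[2])/d[2]).round(4)
E
python3 -m creep '[[8.5,-4.9,-3.0,0,0],[8.5,-4.9,-3.0,0,0],[8.5,-4.9,-3.0,0,0],[8.5,-4.9,-3.0,0,0],[8.5,-4.9,-3.0,0,0],[8.5,-4.9,-3.0,0,0],[8.5,-4.9,-3.0,0,0],[8.5,-4.9,-3.0,0,0]]' 40
python3 -m creep '[[8.5,0,0,0,9.05],[8.5,0,0,0,9.05],[8.5,0,0,0,9.05],[8.5,0,0,0,9.05],[8.5,0,0,0,9.05],[8.5,0,0,0,9.05],[8.5,0,0,0,0]]'
python3 -c "
from h import *
go(.452,.211,.15,22.5);snap('wrist','w1.png');go(.452,.211,.15,22.5)"
```

```text
t: 1.1
tool_pos: [0.4538, 0.2101, 0.3038]
tool_rot: [-0.0, 0.116, 0.993, -0.0]
contact_force: [0.6, 0.6, 0.3]
opening: 0.996
finger_force: 0.0
t: 1.98
tool_pos: [0.4526, 0.2116, 0.3037]
tool_rot: [-0.0, 0.556, 0.831, -0.0]
contact_force: [-0.1, -0.2, 1.0]
opening: 0.997
finger_force: 0.0
t 1.98 p [0.4526 0.2116 0.3037] phi 22.5 tilt [ 0.    -0.001 -1.   ] shift cm [-0.04 -0.08 15.37] twist -0.0 op 8.51 F [-0.1 -0.2  1. ] ff 0.0
t 2.02 p [0.4527 0.2116 0.3037] phi 22.6 tilt [ 0.    -0.001 -1.   ] shift cm [-0.03 -0.08 15.37] twist 0.1 op 8.49 F [-0.4 -0.2  0.3] ff 0.0
```

View pics/w1.png

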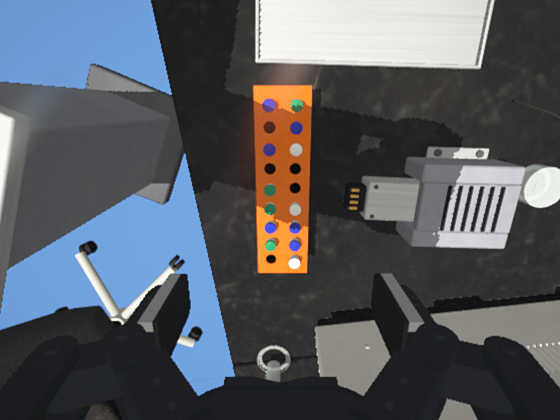

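Run:
```python
from h import *
def g(pts,z):
    P=np.array([wat(u,v,z)[:2] for u,v in pts])
    print(P.tolist(),'c',P.mean(0).round(4),'len',np.linalg.norm(np.roll(P,-1,0)-P,axis=1).round(4),'ang',[round(float(np.degrees(np.arctan2(*(b-a)[::-1]))),1) for a,b in zip(P,np.roll(P,-1,0))])
g([(254,85.5),(312,86),(308,273),(258,273)],.048)
g([(363,177),(363,220),(417,221),(417,178)],.034)
print('cyl',wat(275,360,0))
im=cv2.imread('pics/w1.png')[130:270,330:517]
cv2.imwrite('pics/c1.png',cv2.resize(im,(748,560),interpolation=cv2.INTER_CUBIC))
```

```text
[[0.3919, 0.2936], [0.4429, 0.3144], [0.5212, 0.1309], [0.4684, 0.1089]] c [0.4561 0.212 ] len [0.0551 0.1995 0.0572 0.1999] ang [22.2, -66.9, -157.4, 112.5]
[[0.5324, 0.2535], [0.5551, 0.2095], [0.6119, 0.2319], [0.5867, 0.2749]] c [0.5715 0.2424] len [0.0495 0.0611 0.0498 0.0584] ang [-62.7, 21.5, 120.4, -158.5]
cyl [ 0.5499 -0.0403  0.    ]
```

View pics/c1.png

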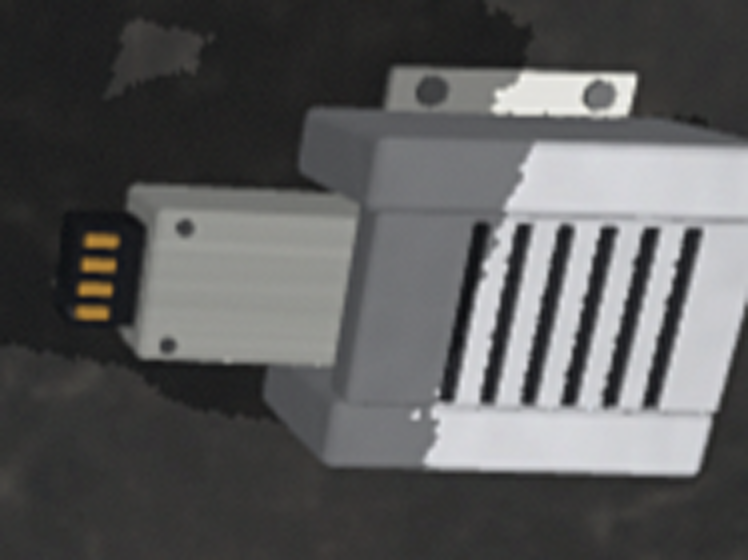

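```bash
python3 - <<'E'
from h import *
def g(pts,z):
    P=np.array([wat(330+u/4-.4,130+v/4-.4,z)[:2] for u,v in pts])
    print(P.round(4).tolist(),'c',P.mean(0).round(4),'len',np.linalg.norm(np.roll(P,-1,0)-P,axis=1).round(4),'ang',[round(float(np.degrees(np.arctan2(*(b-a)[::-1]))),1) for a,b in zip(P,np.roll(P,-1,0))])
g([(376,138),(328,466),(697,476)],.054)
g([(160,209),(137,359),(335,365),(358,204)],.034)
g([(66,265),(135,282)],.020)
E
python3 -m creep '[[8.5,-0.1,0.2,4.0,0],[8.5,0,0,5,0],[8.5,0,0,5,0],[8.5,0,0,3.9,0],[8.5,0,0,3.0,0],[8.5,0,0,0,0],[8.5,0,0,0,0]]'
```

```text
[[0.5759, 0.2905], [0.6101, 0.2075], [0.7047, 0.2438]] c [0.6302 0.2473] len [0.0898 0.1013 0.137 ] ang [-67.6, 21.0, 160.1]
[[0.5415, 0.2514], [0.5556, 0.2106], [0.608, 0.2305], [0.5903, 0.2733]] c [0.5738 0.2414] len [0.0432 0.0561 0.0463 0.0535] ang [-70.9, 20.8, 112.5, -155.8]
[[0.5292, 0.2251], [0.5497, 0.2282]] c [0.5394 0.2266] len [0.0207 0.0207] ang [8.6, -171.4]
t: 2.9
tool_pos: [0.4555, 0.2116, 0.0959]
tool_rot: [0.001, 0.556, 0.831, 0.001]
contact_force: [-0.7, -0.1, -0.3]
opening: 0.995
finger_force: 0.0
```

```bash
python3 -m creep '[[4,0,0,0,0],[4,0,0,0,0],[4,0,0,0,0],[4,0,0,0,0],[4,0,0,0,0],[4,0,0,0,0]]' 40
python3 -m creep '[[4,0,0,-2,0],[4,0,0,-4,0],[4,0,0,-4,0],[4,0,0,0,0]]'
python3 -c "
from h import *
snap('side','s2.png');go(.4705,.398,.2,111)"
```

```text
t: 3.65
tool_pos: [0.4553, 0.2116, 0.0962]
tool_rot: [0.001, 0.556, 0.831, 0.001]
contact_force: [-1.9, -1.8, 7.9]
opening: 0.641
finger_force: 40.6
t: 4.15
tool_pos: [0.4557, 0.2117, 0.1978]
tool_rot: [0.002, 0.556, 0.831, 0.002]
contact_force: [-0.2, -0.1, -1.4]
opening: 0.64
finger_force: 42.7
t 4.2 p [0.455  0.2115 0.196 ] phi 22.43 tilt [-0.001  0.003 -1.   ] shift cm [16.65  8.55 -0.38] twist -88.57 op 5.49 F [-0.4 -0.6 -1.3] ff 42.65183866024017
```

View pics/s2.png

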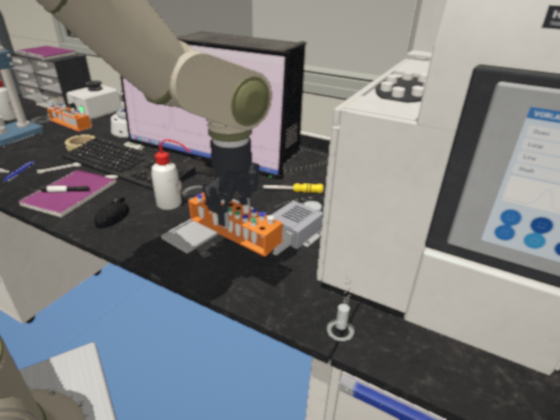

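```bash
python3 -m creep '[[4,0,0,0,-8],[4,0,0,0,-10],[4,0,0,0,-10],[4,0,0,0,-10],[4,0,0,0,-10],[4,0,0,0,-10],[4,0,0,0,-10],[4,0,0,0,-10]]'
python3 -m creep '[[4,0,0,0,-10],[4,0,0,0,-0.4],[4,0,0,0,0]]'
python3 -c "
from h import *
go(.4705,.398,.2,110.9)"
```

```text
t: 5.2
tool_pos: [0.4544, 0.2113, 0.1937]
tool_rot: [-0.001, -0.094, 0.996, -0.0]
contact_force: [0.6, -0.6, -1.7]
opening: 0.636
finger_force: 42.6
t: 5.58
tool_pos: [0.4547, 0.2114, 0.1943]
tool_rot: [-0.001, -0.179, 0.984, -0.0]
contact_force: [0.3, -0.2, -0.1]
opening: 0.636
finger_force: 42.6
t 5.58 p [0.4547 0.2114 0.1943] phi 110.64 tilt [ 0.001  0.    -1.   ] shift cm [-8.05 16.9  -0.57] twist -0.26 op 5.43 F [ 0.3 -0.2 -0.1] ff 42.6467102766037
```

```bash
python3 -m creep '[[4,-0.8,1.7,0,0],[4,-1.6,3.4,0,0],[4,-1.6,3.4,0,0],[4,-1.6,3.4,0,0],[4,-1.6,3.4,0,0],[4,-0.85,1.6,0,0],[4,0,0,3,0],[4,0,0,0,0]]'
python3 -c "
from h import *
go(.4705,.398,.1,110.9)
im=snap('scene','x.png')[120:270,140:340]
cv2.imwrite('pics/c3.png',cv2.resize(im[:,:,::-1],(800,600),interpolation=cv2.INTER_CUBIC))"
```

```text
t: 6.58
tool_pos: [0.469, 0.3987, 0.1629]
tool_rot: [-0.002, -0.181, 0.984, -0.001]
contact_force: [0.0, 1.3, -2.0]
opening: 0.636
finger_force: 42.8
t 6.58 p [0.469  0.3987 0.1629] phi 110.81 tilt [ 0.005 -0.001 -1.   ] shift cm [-0.15 -0.11  6.29] twist -0.09 op 5.43 F [ 0.   1.3 -2. ] ff 42.81887948513031
```

View pics/c3.png

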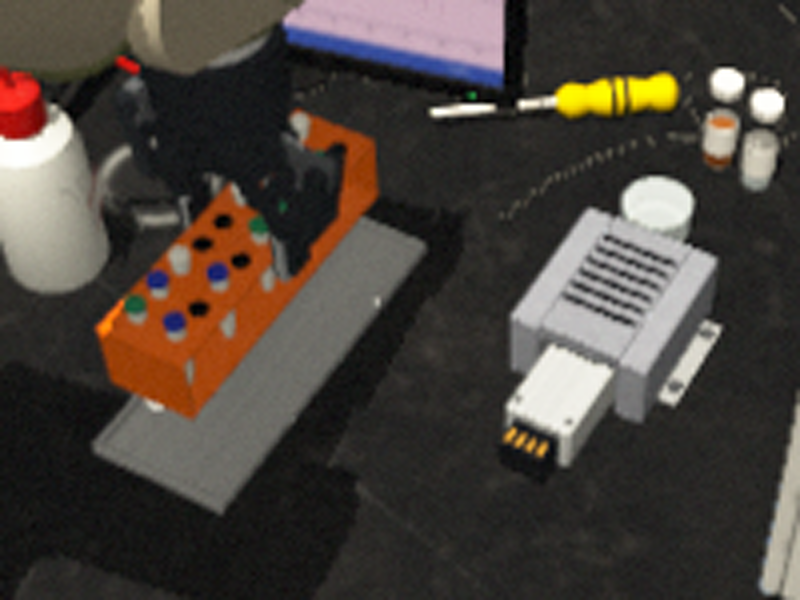

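Run:
```python
from h import *
a=np.radians(20.85);ey=np.array([np.cos(a),np.sin(a)]);ex=np.array([np.sin(a),-np.cos(a)])
T=np.array([.4707,.3982])
for (u,v),z in [((195,418),.0667),((112,384),.0667),((190,362),.1147),((100,328),.1147),((378,142),.1147)]:
    P=at('scene',140+u/4-.4,120+v/4-.4,z)[:2]; print(P,'tray x,y',((P-T)@ex).round(4),((P-T)@ey).round(4))
```

```text
[0.3846 0.3367] tray x,y 0.0268 -0.1024
[0.3625 0.3869] tray x,y -0.028 -0.1051
[0.3883 0.3355] tray x,y 0.0293 -0.0993
[0.3644 0.3869] tray x,y -0.0273 -0.1034
[0.5684 0.4037] tray x,y 0.0296 0.0933
```

```bash
python3 -m creep '[[4,-0.3,0,1.5,0],[4,0,0,2,0],[4,0,0,1.7,0],[4,0,0,0.7,0],[4,0,0,0.3,0],[4,0,0,0,0]]'
python3 -c "
from h import *
go(.4705,.398,.0992,110.9)"
```

```text
t: 7.38
tool_pos: [0.4731, 0.3992, 0.1032]
tool_rot: [0.0, -0.181, 0.984, 0.0]
contact_force: [0.4, -0.5, -1.9]
opening: 0.64
finger_force: 42.8
t 7.38 p [0.4731 0.3992 0.1032] phi 110.81 tilt [-0.001  0.    -1.   ] shift cm [ 0.29 -0.02  0.4 ] twist -0.09 op 5.46 F [ 0.4 -0.5 -1.9] ff 42.81964302062988
```

```bash
python3 -m creep '[[4,0,0,0.2,0],[4,0,0,0.1,0],[4,0,0,0,0]]'
python3 -m creep '[[4,0,0,0.1,0],[4,0,0,0,0]]'
python3 -m creep '[[4,0,0,0.1,0],[4,0,0,0,0]]'
```

```text
t: 7.75
tool_pos: [0.4729, 0.3991, 0.1]
tool_rot: [0.0, -0.181, 0.984, 0.0]
contact_force: [0.5, -0.3, -0.2]
opening: 0.636
finger_force: 42.8
t: 8.0
tool_pos: [0.473, 0.3991, 0.0993]
tool_rot: [0.0, -0.181, 0.984, 0.0]
contact_force: [-0.7, -2.1, 3.8]
opening: 0.638
finger_force: 43.1
t: 8.25
tool_pos: [0.473, 0.3991, 0.0992]
tool_rot: [0.001, -0.181, 0.984, 0.0]
contact_force: [-3.2, -2.7, 11.3]
opening: 0.642
finger_force: 43.5
```

Contact at the expected height (0.0992). Release and lift.

```bash
python3 -m creep '[[8.5,0,0,-0.1,0],[8.5,0,0,0,0],[8.5,0,0,0,0],[8.5,0,0,0,0],[8.5,0,0,0,0],[8.5,0,0,-3,0],[8.5,0,0,-5,0],[8.5,0,0,-5,0]]'
python3 -c "
from h import *
a=np.radians(21.2);m=np.array([.593,.249]);t=m-.021*np.array([np.cos(a),np.sin(a)]);print(t)
go(*t,.2,111.2)"
```

```text
t: 9.25
tool_pos: [0.4728, 0.399, 0.2303]
tool_rot: [-0.0, -0.181, 0.984, -0.0]
contact_force: [0.5, 0.5, 0.9]
opening: 0.996
finger_force: 0.0
[0.5734212  0.24140588]
t 9.25 p [0.4728 0.399  0.2303] phi 110.82 tilt [ 0.001 -0.    -1.   ] shift cm [ -3.81 -18.31   3.03] twist -0.38 op 8.5 F [0.5 0.5 0.9] ff 0.0
```

```bash
python3 -m creep '[[8.5,-0.95,-4.6,0,0],[8.5,-0.95,-4.6,0,0],[8.5,-0.95,-4.6,0,0],[8.5,-0.95,-4.5,0,-0.4],[8.5,0,0,0,0],[8.5,0,0,0,0]]'
python3 -c "
from h import *
go(.5734,.2414,.2,111.2)
snap('wrist','w4.png')"
```

```text
t: 10.0
tool_pos: [0.5732, 0.2419, 0.2288]
tool_rot: [-0.0, -0.184, 0.983, 0.0]
contact_force: [0.2, -0.2, -0.3]
opening: 0.992
finger_force: 0.0
t 10.0 p [0.5732 0.2419 0.2288] phi 111.21 tilt [ 0.  0. -1.] shift cm [-0.   -0.05  2.88] twist 0.01 op 8.47 F [ 0.2 -0.2 -0.3] ff 0.0
```

View pics/w4.png

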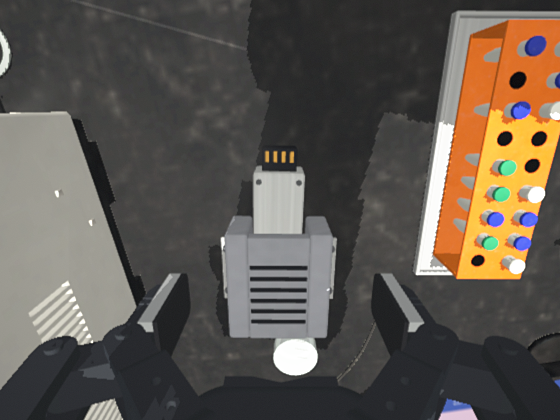

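Run:
```python
from h import *
def g(pts,z):
    P=np.array([wat(u,v,z)[:2] for u,v in pts])
    print(P.tolist(),'c',P.mean(0).round(4),'len',np.linalg.norm(np.roll(P,-1,0)-P,axis=1).round(4),'ang',[round(float(np.degrees(np.arctan2(*(b-a)[::-1]))),1) for a,b in zip(P,np.roll(P,-1,0))])
g([(227,235),(330,235),(328,336),(229,338)],.054)
g([(229,218),(327,217)],.0)
g([(255,168),(304,168)],.034); g([(253,234),(304,234)],.034)
g([(264,147),(296,147)],.024)
im=cv2.imread('pics/w4.png')[130:280,190:390]
cv2.imwrite('pics/c4.png',cv2.resize(im,(800,600),interpolation=cv2.INTER_CUBIC))
```

```text
[[0.6084, 0.2087], [0.5775, 0.288], [0.6704, 0.3276], [0.7058, 0.2429]] c [0.6405 0.2668] len [0.0851 0.101  0.0918 0.1032] ang [111.3, 23.1, -67.3, -160.7]
[[0.6147, 0.204], [0.5785, 0.294]] c [0.5966 0.249 ] len [0.097 0.097] ang [111.9, -68.1]
[[0.5516, 0.2112], [0.5367, 0.2493]] c [0.5441 0.2302] len [0.0409 0.0409] ang [111.4, -68.6]
[[0.6081, 0.2297], [0.5915, 0.2721]] c [0.5998 0.2509] len [0.0455 0.0455] ang [111.4, -68.6]
[[0.5339, 0.2121], [0.5241, 0.2374]] c [0.529  0.2248] len [0.0271 0.0271] ang [111.2, -68.8]
```

View pics/c4.png

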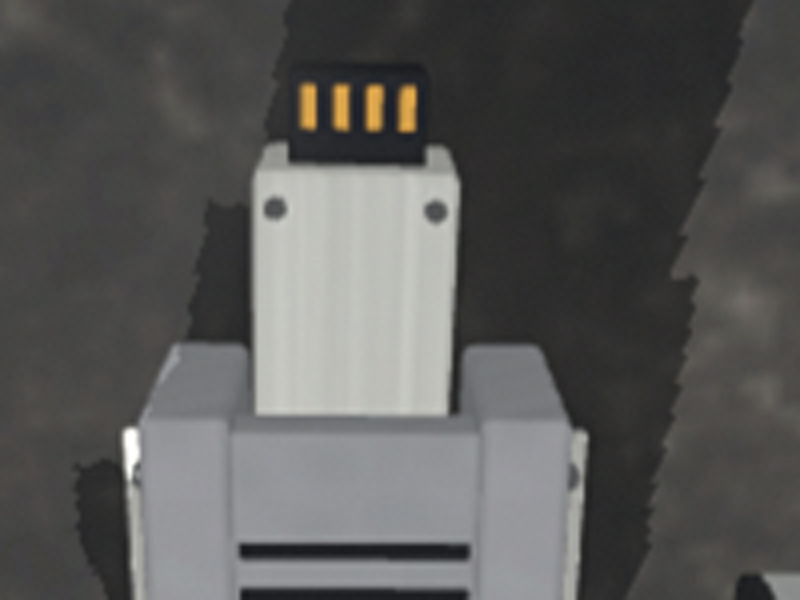

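Run:
```python
from h import *
def g(n,pts,z):
    P=np.array([wat(190+u/4-.4,130+v/4-.4,z)[:2] for u,v in pts]); d=P[1]-P[0]
    print(n,P.tolist(),'c',P.mean(0).round(4),'len',np.linalg.norm(d).round(4),'ang',round(float(np.degrees(np.arctan2(*d[::-1]))),1))
g('docktop',[(143,420),(568,420)],.054)
g('bay',[(246,345),(464,345)],0)
g('baytop?',[(250,412),(458,412)],.039)
g('outer0',[(177,345),(542,345)],0)
g('modfront',[(253,172),(461,170)],.034)
g('modmouth',[(253,412),(450,412)],.034)
g('nose',[(290,68),(428,68)],.027)
```

```text
docktop [[0.6085, 0.2073], [0.5767, 0.2891]] c [0.5926 0.2482] len 0.0878 ang 111.2
bay [[0.6047, 0.2236], [0.5851, 0.2738]] c [0.5949 0.2487] len 0.0539 ang 111.3
baytop? [[0.605, 0.2282], [0.5885, 0.2706]] c [0.5968 0.2494] len 0.0455 ang 111.3
outer0 [[0.6108, 0.2077], [0.5781, 0.2918]] c [0.5944 0.2498] len 0.0902 ang 111.2
modfront [[0.5559, 0.2108], [0.5396, 0.2513]] c [0.5478 0.231 ] len 0.0437 ang 111.9
modmouth [[0.6068, 0.2291], [0.5909, 0.27]] c [0.5988 0.2496] len 0.0439 ang 111.2
nose [[0.5338, 0.2105], [0.5233, 0.2375]] c [0.5286 0.224 ] len 0.029 ang 111.3
```

```bash
python3 -m creep '[[8.5,0.2,-0.1,4,0],[8.5,0,0,5,0],[8.5,0,0,4,0],[8.5,0,0,1.8,0],[8.5,0,0,0.5,0],[8.5,0,0,0,0]]'
python3 -m creep '[[2,0,0,0,0],[2,0,0,0,0],[2,0,0,0,0],[2,0,0,0,0],[2,0,0,0,0],[2,0,0,0,0]]' 60
python3 -c "
from h import *
go(.5716,.2403,.075,111.25)"
```

```text
t: 10.8
tool_pos: [0.5724, 0.2403, 0.0771]
tool_rot: [0.001, -0.184, 0.983, 0.0]
contact_force: [-0.2, 0.1, 0.5]
opening: 0.993
finger_force: 0.0
t: 11.55
tool_pos: [0.5724, 0.24, 0.077]
tool_rot: [0.001, -0.184, 0.983, 0.0]
contact_force: [0.2, -0.9, 6.2]
opening: 0.502
finger_force: 61.9
t 11.55 p [0.5724 0.24   0.077 ] phi 111.21 tilt [-0.002 -0.    -1.   ] shift cm [0.07 0.06 0.2 ] twist -0.04 op 4.29 F [ 0.2 -0.9  6.2] ff 61.903148889541626
```

```bash
python3 -m creep '[[2,0.5,0,-0.1,0],[2,1.5,0,0,0],[2,2.5,0,0,0],[2,2.5,0,0,0],[2,2.5,0,0,0],[2,2.5,0,0,0],[2,2,0,0,0],[2,0,0,0,0]]'
python3 -c "
from h import *
go(.5716,.2403,.075,111.25)"
```

```text
t: 12.55
tool_pos: [0.4405, 0.189, 0.0772]
tool_rot: [-0.001, -0.184, 0.983, 0.0]
contact_force: [-0.2, -1.0, -1.7]
opening: 0.504
finger_force: 61.0
t 12.55 p [0.4405 0.189  0.0772] phi 111.2 tilt [ 0.001  0.    -1.   ] shift cm [-14.08   0.04   0.2 ] twist -0.05 op 4.3 F [-0.2 -1.  -1.7] ff 60.992159843444824
```

```bash
python3 -m creep '[[2,0,0,-1,0],[2,0,0,-2,0],[2,0,0,0,6],[2,0,0,0,10.6],[2,0,0,0,10.6],[2,0,0,0,10.6],[2,0,0,0,10.6],[2,0,0,0,10.6]]'
python3 -m creep '[[2,0,0,0,10.6],[2,0,0,0,10.6],[2,0,0,0,10.6],[2,0,0,0,10.6],[2,0,0,0,10.6],[2,0,0,0,10.6],[2,0,0,0,10.6],[2,0,0,0,10.6]]'
python3 -m creep '[[2,0,0,0,10.6],[2,0,0,0,10.6],[2,0,0,0,10.6],[2,0,0,0,4.4],[2,0,0,0,0],[2,0,0,0,0]]'
python3 -c "
from h import *
a=np.radians(21.25);e=np.array([np.cos(a),np.sin(a)]);m=np.array([.594,.249])
go(*(m-.1*e),.077,-68.75);snap('wrist','w5.png');snap('scene','s5.png')"
```

```text
t: 13.55
tool_pos: [0.4423, 0.1895, 0.1074]
tool_rot: [0.0, 0.327, 0.945, 0.0]
contact_force: [-0.8, 0.9, -2.3]
opening: 0.507
finger_force: 60.7
t: 14.55
tool_pos: [0.4423, 0.1895, 0.1074]
tool_rot: [0.0, 0.879, 0.478, 0.0]
contact_force: [0.3, -0.6, -2.0]
opening: 0.507
finger_force: 60.7
t: 15.3
tool_pos: [0.4418, 0.1894, 0.1071]
tool_rot: [-0.0, 0.983, 0.185, 0.0]
contact_force: [-0.6, 0.5, -2.3]
opening: 0.506
finger_force: 60.8
t 15.3 p [0.4418 0.1894 0.1071] phi -68.69 tilt [ 0.  0. -1.] shift cm [ 6.34 -0.04  3.02] twist 0.06 op 4.32 F [-0.6  0.5 -2.3] ff 60.77029824256897
```

```bash
python3 -m creep '[[2,2,0,0,0],[2,2.5,0,0,0],[2,1.8,0,0.5,0],[2,0,0,1.4,0],[2,0,0,0.8,0],[2,0,0,0.3,0],[2,0,0,0,0],[2,0,0,0,0]]'
python3 -c "
from h import *
a=np.radians(21.25);e=np.array([np.cos(a),np.sin(a)]);m=np.array([.594,.249])
go(*(m-.022*e),.077,-68.75)"
```

```text
t: 16.4
tool_pos: [0.4998, 0.2119, 0.077]
tool_rot: [-0.0, 0.983, 0.184, -0.0]
contact_force: [-1.9, -0.2, -0.2]
opening: 0.506
finger_force: 61.1
t 16.4 p [0.4998 0.2119 0.077 ] phi -68.78 tilt [-0.001 -0.    -1.   ] shift cm [ 7.92 -0.05 -0.  ] twist -0.03 op 4.32 F [-1.9 -0.2 -0.2] ff 61.052162647247314
```

```bash
python3 -c "
import cv2,numpy as np
a=cv2.imread('pics/w5.png');b=cv2.imread('pics/s5.png')[130:290,180:350]
b=cv2.resize(b,(446,420),interpolation=cv2.INTER_CUBIC)
c=np.hstack([a,b]);cv2.imwrite('pics/c5.png',cv2.resize(c,(800,334)))"
```

```text
(no output)
```

View pics/c5.png

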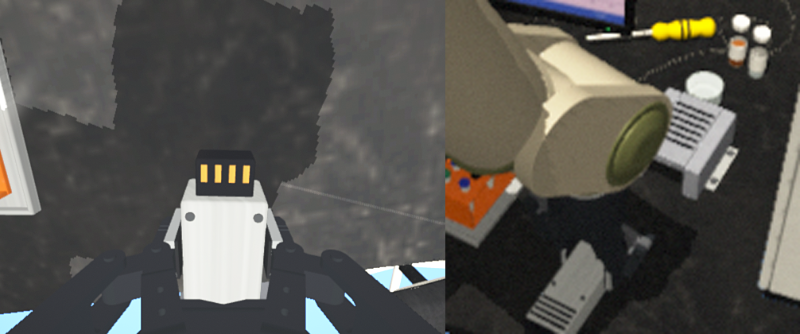

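```bash
python3 -m creep '[[2,1,-0.05,0,0],[2,1.5,0,0,0],[2,1.5,0,0,0],[2,1.5,0,0,0],[2,1.2,0,0,0],[2,0.8,0,0,0],[2,0,0,0,0]]'
python3 -c "
from h import *
a=np.radians(21.25);e=np.array([np.cos(a),np.sin(a)]);m=np.array([.594,.249])
go(*(m-.096*e),.077,-68.75)"
```

```text
t: 17.27
tool_pos: [0.5708, 0.2399, 0.077]
tool_rot: [-0.0, 0.983, 0.184, 0.001]
contact_force: [1.9, 0.0, 1.1]
opening: 0.506
finger_force: 61.3
t 17.27 p [0.5708 0.2399 0.077 ] phi -68.79 tilt [ 0.002  0.    -1.   ] shift cm [-7.11 -0.   -0.01] twist -0.04 op 4.32 F [1.9 0.  1.1] ff 61.316038370132446
```

```bash
python3 -m creep '[[8.5,0,0,0,0],[8.5,0,0,0,0],[8.5,0,0,0,0],[8.5,0,0,0,0],[8.5,-2,0,0,0],[8.5,-3,0,0,0],[8.5,-2.5,0,0,0],[8.5,0,0,0,0]]'
python3 -m creep '[[2,0,0,0,0],[2,0,0,0,0],[2,0,0,0,0],[2,0,0,0,0],[2,0,0,0,0],[2,0,0,0,0]]' 60
python3 -m creep '[[2,1,0,0,0],[2,1.5,0,0,0],[2,1.5,0,0,0],[2,1,0,0,0],[2,0.5,0,0,0],[2,0,0,0,0]]'
python3 -c "
from h import *
a=np.radians(21.25);e=np.array([np.cos(a),np.sin(a)]);m=np.array([.594,.249])
go(*(m-.025*e),.077,-68.75)"
```

```text
t: 18.27
tool_pos: [0.4991, 0.2122, 0.0771]
tool_rot: [0.0, 0.983, 0.184, -0.001]
contact_force: [0.1, -0.3, -0.0]
opening: 0.998
finger_force: 0.0
t: 19.02
tool_pos: [0.5004, 0.2126, 0.0771]
tool_rot: [-0.0, 0.983, 0.184, 0.001]
contact_force: [1.8, 1.1, 2.5]
opening: 0.5
finger_force: 61.8
t: 19.77
tool_pos: [0.551, 0.2324, 0.0771]
tool_rot: [0.0, 0.983, 0.184, -0.001]
contact_force: [-1.4, 0.5, 5.1]
opening: 0.502
finger_force: 62.3
t 19.77 p [0.551  0.2324 0.0771] phi -68.77 tilt [-0.001 -0.    -1.   ] shift cm [2.11 0.01 0.01] twist -0.02 op 4.29 F [-1.4  0.5  5.1] ff 62.27397322654724
```

```bash
python3 -m creep '[[2,0.4,0,0,0],[2,0.4,0,0,0],[2,0.4,0,0,0],[2,0.2,0,0,0],[2,0,0,0,0]]'
python3 -m creep '[[2,0.3,0,0,0],[2,0.2,0,0,0],[2,0,0,0,0]]'
python3 -m creep '[[2,0.2,0,0,0],[2,0,0,0,0]]'
```

```text
t: 20.4
tool_pos: [0.5636, 0.2373, 0.0771]
tool_rot: [0.0, 0.983, 0.184, -0.001]
contact_force: [-2.8, -1.9, 7.2]
opening: 0.51
finger_force: 62.5
t: 20.78
tool_pos: [0.5683, 0.2391, 0.0771]
tool_rot: [0.0, 0.983, 0.184, -0.001]
contact_force: [-3.5, -1.5, 7.5]
opening: 0.502
finger_force: 62.5
t: 21.02
tool_pos: [0.5686, 0.2393, 0.0771]
tool_rot: [0.001, 0.983, 0.184, -0.004]
contact_force: [-13.2, -5.9, 13.9]
opening: 0.506
finger_force: 63.1
```

```bash
python3 -m creep '[[2,0.2,0,0,0],[2,0,0,0,0]]'
python3 -m creep '[[2,-0.2,0,0,0],[8.5,0,0,0,0],[8.5,0,0,0,0],[8.5,0,0,0,0],[8.5,0,0,0,0],[8.5,0,0,-3,0],[8.5,0,0,-5,0],[8.5,0,0,-5,0]]'
python3 -m creep '[[8.5,-3,0,-2,0],[8.5,-5,0,0,0],[8.5,-3,0,0,0],[8.5,0,0,0,0],[8.5,0,0,0,0]]'
python3 - <<'E'
from h import *
go(.5,.2,.2)
im=snap('wrist','w6.png')
# expected pixels for home, and black handle/dock profile along the dock axis (module top z=.034)
a=np.radians(21.25);e=np.array([np.cos(a),np.sin(a)]);m=np.array([.594,.249])
p=viewer.camera_params('wrist'); f=210/np.tan(np.radians(p['vertical_fov'])/2); T=np.array(p['tool_from_camera']);P,R,_=pose()
def pr(X):
    c=T[:3,:3].T@(R.T@(np.array(X)-P)-T[:3,3]); return c[:2]/c[2]*f+[p['cx'],p['cy']]
for d in range(-80,16,4):
    row=[]
    for l in(-.012,0,.012):
        u=pr([*(m+d/1000*e+l*np.array([-e[1],e[0]])),.034]); r,c=int(round(u[1])),int(round(u[0]))
        row.append((c,r,im[r,c].tolist() if 0<=r<420 and 0<=c<560 else None))
    print(d,row)
E
```

```text
t: 21.28
tool_pos: [0.5689, 0.2394, 0.0771]
tool_rot: [0.001, 0.983, 0.184, -0.006]
contact_force: [-20.8, -10.9, 19.2]
opening: 0.505
finger_force: 63.9
t: 22.28
tool_pos: [0.5707, 0.24, 0.2082]
tool_rot: [0.0, 0.983, 0.184, -0.0]
contact_force: [0.2, 0.5, 0.8]
opening: 0.993
finger_force: 0.0
t: 22.9
tool_pos: [0.4691, 0.2004, 0.2271]
tool_rot: [0.0, 0.983, 0.184, 0.001]
contact_force: [0.2, 0.6, -0.4]
opening: 0.995
finger_force: 0.0
t 22.9 p [0.4691 0.2004 0.2271] phi -68.79 tilt [ 0.001  0.    -1.   ] shift cm [2.86 1.15 2.72] twist None op 8.5 F [ 0.2  0.6 -0.4] ff 0.0
-80 [(295, 142, [40, 42, 41]), (280, 142, [42, 43, 43]), (265, 142, [50, 50, 49])]
-76 [(295, 137, [36, 37, 38]), (280, 137, [41, 41, 43]), (265, 137, [51, 52, 49])]
-72 [(295, 132, [39, 40, 40]), (280, 132, [43, 45, 44]), (265, 132, [46, 46, 46])]
-68 [(295, 127, [39, 38, 41]), (280, 127, [49, 48, 46]), (265, 127, [47, 47, 48])]
-64 [(295, 122, [40, 40, 40]), (280, 122, [54, 53, 52]), (265, 122, [54, 54, 53])]
-60 [(295, 116, [45, 44, 45]), (280, 116, [49, 49, 48]), (265, 116, [52, 53, 52])]
-56 [(295, 111, [45,
[... 827 characters left out ...]
 51])]
-16 [(296, 55, [191, 192, 189]), (280, 55, [196, 197, 193]), (264, 55, [197, 200, 196])]
-12 [(296, 49, [64, 65, 67]), (280, 49, [48, 50, 52]), (264, 49, [33, 35, 40])]
-8 [(296, 43, [193, 193, 190]), (280, 43, [195, 197, 192]), (263, 43, [196, 199, 193])]
-4 [(296, 37, [194, 196, 193]), (280, 37, [195, 198, 194]), (263, 37, [196, 199, 193])]
0 [(296, 30, [196, 197, 193]), (280, 30, [196, 198, 193]), (263, 30, [194, 196, 191])]
4 [(296, 24, [136, 138, 137]), (280, 24, [148, 151, 148]), (263, 24, [149, 151, 149])]
8 [(296, 18, [135, 136, 141]), (280, 18, [132, 132, 138]), (263, 18, [130, 133, 136])]
12 [(297, 12, [144, 145, 149]), (280, 12, [145, 147, 151]), (263, 12, [145, 146, 152])]
```

```bash
python3 -c "
from h import *
print(order.close_job())"
```

```text
the job is handed in; nothing more can be done
None
```

The job is handed in at about 23 s of the 69 s allowed: the rack is released in its tray, the module is against the back stop nose first (about 42–45 mm of handle showing), and no contact with the three bystanders was seen; no verdict came back.

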